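Set the dresser clock after a power cut

TASK

The dresser clock lost its time in a power cut. Working lightly with the fingertips on its top, press down the red-dotted end of the black rocker so that the clock is in setting, tap the blue hour key, then tap the yellow minute key, and last press down the rocker's other end (white line) so that the clock runs again. Do not press the grey snooze bar, do not lift or shove the clock, and leave everything else on the dresser where it is.

Things in the scene. Friction and masses are not known exactly. Their poses are not given: they have to be found in the camera images.
- clock: Loose cream plastic clock radio, about 0.55 kg, on four rubber feet; 120 mm deep (its x), 210 mm wide (its y), flat top 58 mm above the dresser. Origin: centre of its underside. Its display faces its -x, roughly towards the robot (yaw within 0.4 rad). On the top, in its own frame: blue hour key at x +22, y +78; yellow minute key at x +22, y +25; black rocker centred at x +22, y -56 (mm), its long side along y; grey snooze bar at x -34, y 0.
- hour_top (a point): Centre of the top face of the blue hour key: a round spring key, 28 mm across, its face 10 mm above the clock's top (68 mm above the dresser). It goes straight down 6 mm at most and springs back; about 4 N when fully down. A tap registers at a bit over half of its travel.
- minute_top (a point): Centre of the top face of the yellow minute key: a round spring key, 24 mm across, its face 10 mm above the clock's top. Same travel and spring as the hour key.
- set_end (a point): Press spot on the rocker's red-dotted paddle (setting), 24 mm from the pivot towards the clock's -y. Raised at the start, the spot about 73 mm above the dresser; pressed fully home it goes down about 8.5 mm and lies level against its stop, on a rubber seat that gives 1 mm at 4 N. Friction alone holds the rocker (about 1.5 N at this spot): it stays where it is left.
- run_end (a point): Press spot on the rocker's other paddle (running), marked with a white line, 24 mm from the pivot towards the clock's +y. Level at the start, 65 mm above the dresser; it rises as the red-dotted one goes down, and is pressed in the same way.
- snooze_top (a point): Centre of the top face of the grey snooze bar, 18 mm by 120 mm along the clock's y, its face 10 mm above the clock's top. It springs down like the keys. Not to be pressed.
- hour_key (a joint): Travel of the hour key in m: 0 up, 0.006 fully down.
- minute_key (a joint): Travel of the minute key in m: 0 up, 0.006 fully down.
- snooze_bar (a joint): Travel of the snooze bar in m: 0 up, 0.006 fully down.
- set_rocker (a joint): Angle in rad of the rocker, a black see-saw switch 62 mm long, 20 mm wide, its two flat 31 mm paddles meeting in a shallow V at the pivot (axis along the clock's x). 0 running: white-line paddle fully down and level, 7 mm above the clock's top, the other up at 0.36 rad, its outer edge 11 mm higher. 0.36 setting: the reverse.
- watch_box: Fixed dark brown leatherette-look watch box with a window in its lid and a brass push-button catch, 180 x 270 x 83 mm high, at the left. Origin: centre of its underside. Bystander.
- cologne: Loose amber glass cologne flask with a black cap, 32 x 60 x 95 mm high. Origin: centre of its underside. Bystander.
- shoe_brush: Loose wooden shoe brush lying on its dark bristles, 46 x 155 x 44 mm high. Origin: centre of its underside. Bystander.
- key_dish: Loose shallow aluminium dish, 116 mm across, 20 mm high. Origin: centre of its underside. Bystander.
- keys: Loose ring with two keys lying in the dish, about 60 mm long, 6 mm high. Bystander.
- owl: Loose small white ceramic owl with blue wings, 60 mm across, 81 mm high. Origin: centre of its underside. Bystander.
Not all that is in view belongs to the job. There is more than one size of the clock; the one meant has the size given above.

How it is judged (in metres and radians):
On the way, in this order (a step that is already met when the one before it is completed fails the run):
1. the rocker is pressed over to setting (more than 0.25 rad) (value of joint set_rocker above 0.25 rad), for 0.1 s.
2. in setting, the hour key is tapped (more than 3.3 mm down) (value of joint hour_key above 0.0033 m and value of joint set_rocker above 0.22 rad), for 0.05 s.
3. with the hour key up again, the minute key is tapped (more than 3.3 mm down) (value of joint minute_key above 0.0033 m and value of joint hour_key below 0.0015 m and value of joint set_rocker above 0.22 rad), for 0.05 s.
4. the rocker is pressed back to running (below 0.11 rad), the keys up (value of joint set_rocker below 0.11 rad and value of joint each of hour_key, minute_key below 0.0015 m), for 0.1 s.
At the end, for the whole second after the job is handed in: The rocker is back at running (below 0.11 rad), hour key, minute key and snooze bar are up (within 1.5 mm), the clock stands flat and at rest within 20 mm of where it was, and the owl, flask, brush and dish are within 20 mm (the keys 30 mm) of where they were (all of step 4 and value of joint snooze_bar below 0.0015 m and distance of each of clock, owl, cologne, shoe_brush, key_dish from where it was at the start of the episode below 0.02 m and angle between clock's own z axis and vertical below 0.05 rad and linear speed of clock below 0.02 m/s and distance of keys from where it was at the start of the episode below 0.03 m); the robot touches nothing.
It fails at once if a time key pressed while the rocker is not in setting, or both time keys pressed together ((value of joint any of hour_key, minute_key above 0.0025 m and value of joint set_rocker below 0.18 rad) or value of joint each of hour_key, minute_key above 0.0025 m).
It fails at once if the snooze bar pressed (value of joint snooze_bar above 0.0025 m).
It fails at once if the clock pressed hard, with more than 25 N (contact force between any of the fingers, the arm and clock above 25 N).
It fails at once if the clock lifted more than 8 mm, shoved more than 20 mm or tipped (height (world z) of clock above 0.008 m or distance of clock from where it was at the start of the episode above 0.02 m or angle between clock's own z axis and vertical above 0.12 rad).
It fails at once if a bystander disturbed: owl, flask, brush or dish moved more than 20 mm, keys more than 30 mm, or the watch box struck with more than 5 N (distance of any of owl, cologne, shoe_brush, key_dish from where it was at the start of the episode above 0.02 m or distance of keys from where it was at the start of the episode above 0.03 m or contact force between any of the fingers, the arm and watch_box above 5 N).
It also fails if it takes over 54 s, if anything falls off the work surface, if the arm or the gripper's body presses on something with over 40 N, if the wrist force passes 120 N, or if a joint passes its speed limit or range.

ROBOT

A 6-joint arm with a two-finger parallel gripper is mounted at the origin on the work surface. World frame = base frame: x ahead of the robot, y to its left, z up, the work surface at z = 0. Lengths are in mm, angles in rad, forces in N, time in s.
With the tool pointing down it reaches from about 350 to 975 mm from the base axis. Payload 7.1 kg.
Tool frame: the origin (TCP) lies at the very end of the fingers, on their centre line; the grasp point (between the pads) lies 19 mm behind it; x points along the fingers, y is the direction in which the jaws open and shut, and the axes are right-handed (so a half turn about x gives the same grasp; the last joint's range is limited). The gripper opens to 88 mm and grips with 3 to 60 N. Pads are 20 mm wide; open, the fingers measure 115 mm over their backs; the gripper's body (75 mm by 178 mm) begins 61 mm behind the grasp point.
Start: joints at [-1.205, 0.423, 1.63, -0, 1.089, -0.019], TCP at [234.625, -579.272, 222.675] pointing down, gripper open.
Joint ranges: [-3, 3], [-0.9, 2.11], [0.09, 2.58], [-1.31, 4.45], [0.11, 2.69], [-2.54, 2.54]. Speed limits (rad/s): [2.39, 2.39, 3.01, 3.14, 3.14, 3.14].

INTERFACE

Orientations are given as a rotation vector (axis times angle).
In Python, from workcell import ctrl gives the robot as it stands. The module is installed in compiled form; this text tells all that it offers.
- The arm moves only by the tool carry_out, never from a script. Its argument "commands" is a list of rows, each a list of 6 numbers: the shift along the tool's x, y, z in m, then the turn, a rotation vector about the tool's x, y, z in degrees. In form: [[tx, ty, tz, rx, ry, rz], ...]. A call has 1 to 8 rows; each row shifts and turns the pose as measured when the row begins, along the tool's axes as they then stand; what a row does not reach is not made up. A row lasts 1/8 s, in which the tool goes at most 62.5 mm and 10.7 degrees, less where a joint would pass 70% of its speed; a pose out of reach is approached as far as the arm can. A call with a gripper value outside its range is refused whole. "grip" is the closure, from 0 (fully open) to 1 (shut), set as the call begins (left out, the last holds). The fingers move at their own pace and stop on an object; the grip force is fixed at half the most. Time passes only in rows, so rows that do not move let the fingers close. It gives the time, the measured TCP pose, the force and the opening at its end, in the units of the state.
- ctrl.get_obs(): the state, without advancing time (a new reading comes with each control period).
- ctrl.get_image(name): name is "side" or "top" or "wrist"; returns a dict with "pixels" (480x640x3 uint8, blue, green, red), "intrinsics" (3x3 intrinsics, pixels), "rvec" (rotation vector, rad) and "tvec" (3), from world to camera coordinates, as OpenCV has them. Camera axes: x right, y down, z forward; pixel columns grow to the right and rows downward; lengths in mm; the calibration is good to about 2 mm. A picture is of the moment at which its call begins. There is no depth.
- ctrl.close_job(): hands the job in, once; it reports no verdict.
The state is a dict: "t": time; "qpos": joint angles; "qvel": joint speeds; "joint_torque": joint torques, N m; "ee_pos": TCP position; "orientation": TCP orientation; "ft_force": force on the tool from outside, world axes, zero at the start; "moment": the same for the moment, N m; "width": finger opening in mm.
Only numpy, scipy, OpenCV 4.12 (cv2) and the standard library are available. Lean on these libraries where they do the work, as an engineer would, in place of code of your own. Each camera call takes 0.05 s, during which the arm holds its last target. There are 200 camera calls.

## Working session

There is one attempt and no reset: what is moved stays moved. The work goes in short steps, Python scripts to look and compute and a tool call to move; the robot and the scene stay as the last step left them, time stands still between calls to the robot, and variables do not carry over. Pictures are saved under pics/ and viewed, about 8 in all and at most 12, crops included, and the job is handed in when it is done.

Besides the shell and the picture viewer there is one more tool, called after "Emit:" by a JSON object that holds its "method" and its "body", one argument or row to a line. carry_out: Moves the arm, as the interface text tells. Its arguments: {"type":"object","properties":{"commands":{"type":"array"},"grip":{"type":"number"}},"required":["commands"]}

```bash
mkdir -p pics; cat > h.py <<'E'
import numpy as np, cv2
from workcell import ctrl
def cam(n):
    d=ctrl.get_image(n); R=cv2.Rodrigues(np.array(d["rvec"],float))[0]
    return np.array(d["pixels"]),np.array(d["intrinsics"],float),R,np.array(d["tvec"],float).reshape(3)
def onz(c,uv,z):
    _,K,R,t=c; r=R.T@np.linalg.solve(K,[uv[0],uv[1],1]); o=-R.T@t
    return o+r*(z-o[2])/r[2]
def proj(c,p):
    _,K,R,t=c; q=K@(R@np.asarray(p,float)+t); return q[:2]/q[2]
E
python3 - <<'E'
from h import *
for n in("top","side"):
    c=cam(n); cv2.imwrite(f"pics/{n}0.png",c[0]); print(n,-c[2].T@c[3])
o=ctrl.get_obs(); print(o)
E
```

```text
top [ 285.35040426  115.76918329 1281.78505176]
side [ 391.85142656 -912.93397672  652.91182739]
{'t': 0.1, 'qpos': array([-1.20499671e+00,  4.23769676e-01,  1.63057133e+00, -1.11507202e-06,
        1.08859565e+00, -1.90095272e-02]), 'qvel': array([ 0.00028745, -0.00232793, -0.0005943 ,  0.00224572, -0.00033162,
       -0.00187365]), 'joint_torque': array([ 6.28828548e-04, -5.45609629e+01, -2.74325734e+01,  6.45099347e-02,
        1.87724578e-02, -3.65429867e-05]), 'ee_pos': array([ 234.46014158, -578.83799771,  221.99274394]), 'orientation': array([ 2.01093963,  0.39316332, -2.01141674]), 'ft_force': array([ 0.88760262,  0.43910399, -0.22268217]), 'moment': array([ 0.01143627,  0.00060343, -0.05981037]), 'width': 87.88514273138071}
```

View pics/top0.png

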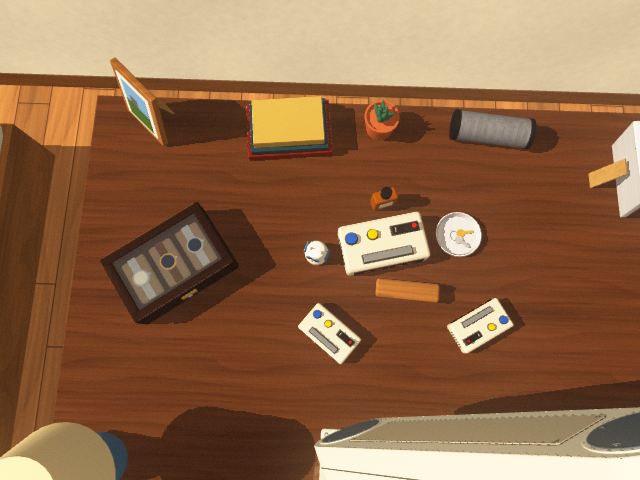

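View pics/side0.png

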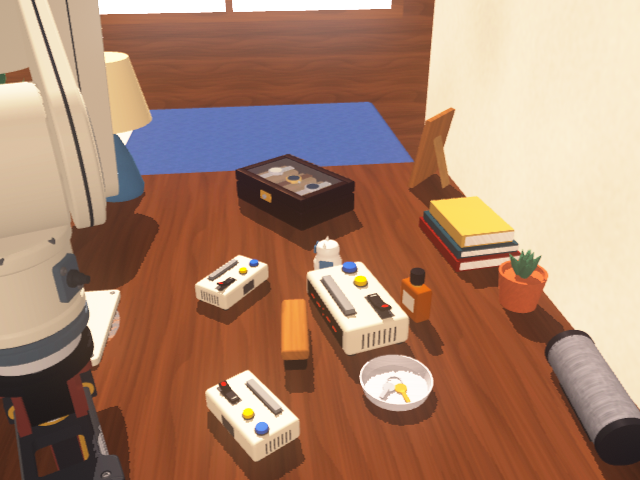

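Three clocks are visible in the top view, at (384,243), (330,333) and (481,325). The first looks about 1.5 times larger than the other two, so it should be the 210 mm one. I'll measure it and confirm with a crop.

```bash
cat > m.py <<'E'
from h import *
from scipy.optimize import least_squares
# clock-frame points (mm): hour, minute faces
P={'blue':(22,78,68),'yellow':(22,25,68)}
def blob(img,col,box):
    x0,y0,x1,y1=box; s=cv2.cvtColor(img[y0:y1,x0:x1],cv2.COLOR_BGR2HSV)
    lo,hi={'blue':((100,130,60),(130,255,255)),'yellow':((22,150,120),(35,255,255)),'red':((0,170,120),(6,255,255)),}[col]
    m=cv2.inRange(s,lo,hi); n,l,st,ce=cv2.connectedComponentsWithStats(m)
    i=1+np.argmax(st[1:,4]); return ce[i]+[x0,y0],st[i,4]
if __name__=="__main__":
    boxes={'top':(335,205,435,280),'side':(300,255,410,350)}
    obs=[]
    for n in boxes:
        c=cam(n)
        for col in P:
            uv,a=blob(c[0],col,boxes[n]); w=onz(c,uv,68); print(n,col,uv.round(1),a,w.round(1)); obs.append((c,P[col],uv))
        uv,a=blob(c[0],'red',boxes[n]); print(n,'red',uv.round(1),a,onz(c,uv,74).round(1))
    def W(q,p): 
        cy,sy=np.cos(q[2]),np.sin(q[2]); return np.array([q[0]+cy*p[0]-sy*p[1],q[1]+sy*p[0]+cy*p[1],p[2]])
    r=least_squares(lambda q:np.concatenate([proj(c,W(q,p))-uv for c,p,uv in obs]),[550,-50,0],x_scale=[10,10,.1])
    print('pose',r.x.round(3),'res',r.fun.round(2))
    for k,p in dict(hour=(22,78,68),minute=(22,25,68),set=(22,-80,73),run=(22,-32,65),snooze=(-34,0,68)).items(): print(k,W(r.x,p).round(1))
    c=cam('top'); im=cv2.resize(c[0][190:300,290:500],None,fx=3.8,fy=3.8,interpolation=cv2.INTER_CUBIC)
    pts=[(x,y,58) for x,y in((-60,-105),(60,-105),(60,105),(-60,105))]+[(22,78,68),(22,25,68),(22,-80,73),(22,-32,65),(-34,60,68),(-34,-60,68)]
    for p in pts:
        u=(proj(c,W(r.x,p))-[290,190])*3.8; cv2.circle(im,tuple(int(v) for v in u),3,(0,255,0),-1)
    cv2.imwrite('pics/crop1.png',im)
E
python3 m.py
```

```text
top blue [350.9 238. ] 92 [559.3  50.9  68. ]
top yellow [372.2 233.7] 72 [571.9  -0.7  68. ]
top red [413.8 224.8] 20 [ 596.4 -100.9   74. ]
side blue [349.1 265.1] 74 [558.1  46.6  68. ]
side yellow [360.3 279. ] 68 [570.8  -5.4  68. ]
side red [384.4 305.2] 16 [ 595.  -102.7   74. ]
pose [ 5.56036e+02 -3.15470e+01  2.41000e-01] res [ 0.59  0.2   0.56  0.18  0.11 -0.79  0.04 -0.99]
hour [558.8  49.4  68. ]
minute [571.4  -2.   68. ]
set [ 596.5 -104.    73. ]
run [585.  -57.4  65. ]
snooze [523.  -39.6  68. ]
```

View pics/crop1.png

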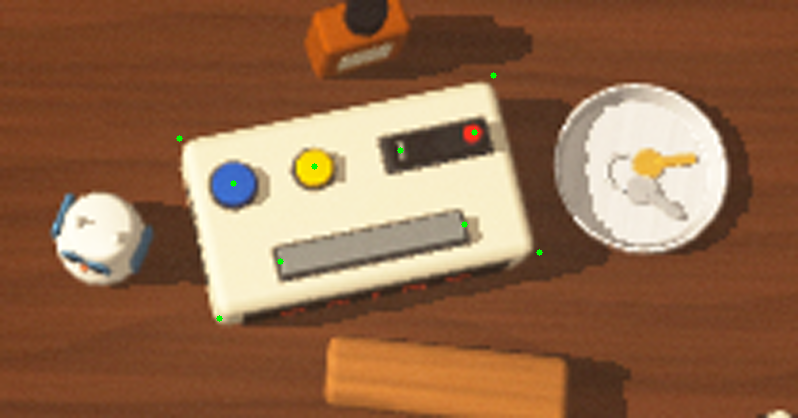

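The crop shows the large clock. The fitted points land on the blue key (233,184), yellow key (314,167), white line (400,150) and red dot (474,132). The key spacing is 53 mm and the box outline fits 120x210, so this is the one meant. Next I'll work out the approach.

```bash
cat >> h.py <<'E'
from scipy.spatial.transform import Rotation as Ro
YAW=0.241
def goal(p,tag=''):
    """tool-frame shift (m) to world point p (mm), and turn (deg) to point straight down with tool z along clock +-y"""
    o=ctrl.get_obs(); R=Ro.from_rotvec(o['orientation']).as_matrix()
    best=None
    for k in (0,np.pi):
        z=np.array([-np.sin(YAW+k),np.cos(YAW+k),0]); x=np.array([0,0,-1.]); G=np.c_[x,np.cross(z,x),z]
        v=np.degrees(Ro.from_matrix(R.T@G).as_rotvec())
        if best is None or np.linalg.norm(v)<np.linalg.norm(best): best=v
    print(tag,'t',round(o['t'],2),'pos',o['ee_pos'].round(1),'shift',(R.T@(np.array(p)-o['ee_pos'])/1000).round(4),'turn',best.round(2),'F',o['ft_force'].round(2),'w',round(o['width'],1))
    return R
E
python3 -c "
from h import *
print(goal([596,-104,180]))"
```

```text
t 0.25 pos [ 234.6 -579.1  222.3] shift [ 0.0425 -0.3046 -0.5133] turn [-8.176e+01 -3.000e-02  3.000e-02] F [ 0.26 -0.35  0.19] w 88.0
[[-2.23773477e-04  3.75360249e-01 -9.26878975e-01]
 [ 5.95639337e-04 -9.26878783e-01 -3.75360315e-01]
 [-9.99999798e-01 -6.36081261e-04 -1.61684415e-05]]
```

Emit:
{"method": "carry_out", "body": {
  "commands": [
    [0, -0.025, -0.043, 0, 0, 0],
    [0, -0.025, -0.043, 0, 0, 0],
    [0, -0.025, -0.043, 0, 0, 0],
    [0, -0.025, -0.043, 0, 0, 0],
    [0, -0.025, -0.043, 0, 0, 0],
    [0, -0.025, -0.043, 0, 0, 0],
    [0, -0.025, -0.043, 0, 0, 0],
    [0, -0.025, -0.043, 0, 0, 0]
  ],
  "grip": 1
}}

```text
t: 1.25
ee_pos: [484.1, -258.6, 222.1]
orientation: [2.015, 0.384, -2.014]
ft_force: [0.2, -0.7, 0.9]
width: 11.5
```

Emit:
{"method": "carry_out", "body": {
  "commands": [
    [0, 0, 0, -10, 0, 0],
    [0, 0, 0, -10, 0, 0],
    [0, 0, 0, -10, 0, 0],
    [0, 0, 0, -10, 0, 0],
    [0, 0, 0, -10, 0, 0],
    [0, 0, 0, -10, 0, 0],
    [0, 0, 0, -10, 0, 0],
    [0, 0, 0, -10, 0, 0]
  ]
}}

```text
t: 2.25
ee_pos: [486.3, -254.2, 221.7]
orientation: [1.019, 1.319, -1.019]
ft_force: [-0.8, 0.0, 0.1]
width: 0.8
```

```bash
python3 -c "
from h import *
goal([596,-104,150])
print(ctrl.get_obs()['qpos'].round(2))"
```

```text
t 2.25 pos [ 486.3 -254.2  221.7] shift [ 0.0717  0.1441 -0.1177] turn [ 0.81  0.01 -0.02] F [-0.76  0.02  0.05] w 0.8
[-0.5   0.31  1.8   0.    1.03 -0.76]
```

Emit:
{"method": "carry_out", "body": {
  "commands": [
    [0, 0.036, -0.03, 0.8, 0, 0],
    [0, 0.036, -0.03, 0, 0, 0],
    [0, 0.036, -0.03, 0, 0, 0],
    [0.02, 0.036, -0.028, 0, 0, 0],
    [0.02, 0, 0, 0, 0, 0],
    [0.02, 0, 0, 0, 0, 0],
    [0, 0, 0, 0, 0, 0]
  ]
}}

```text
t: 3.12
ee_pos: [601.5, -100.0, 160.4]
orientation: [1.029, 1.312, -1.027]
ft_force: [0.2, -0.6, -0.1]
width: 0.7
```

```bash
python3 - <<'E'
from h import *
goal([596,-104,90])
c=cam('wrist'); im=c[0].copy()
o=ctrl.get_obs()['ee_pos']
print(-c[2].T@c[3])
for p in [(558.8,49.4,68),(571.4,-2,68),(596.5,-104,73),(585,-57.4,65)]:
    u=proj(c,p); print(u.round(0)); cv2.circle(im,tuple(int(v) for v in u),3,(0,255,0),-1)
cv2.circle(im,tuple(int(v) for v in proj(c,o)),4,(255,0,255),-1)
cv2.imwrite('pics/wrist1.png',im)
E
```

```text
t 3.12 pos [ 601.5 -100.   160.4] shift [ 0.0704 -0.0064  0.0024] turn [ 0.11  0.07 -0.11] F [ 0.24 -0.58 -0.1 ] w 0.7
[585.18553896 -35.42311288 324.03686535]
[312. -10.]
[312.  86.]
[312. 249.]
[312. 177.]
```

View pics/wrist1.png

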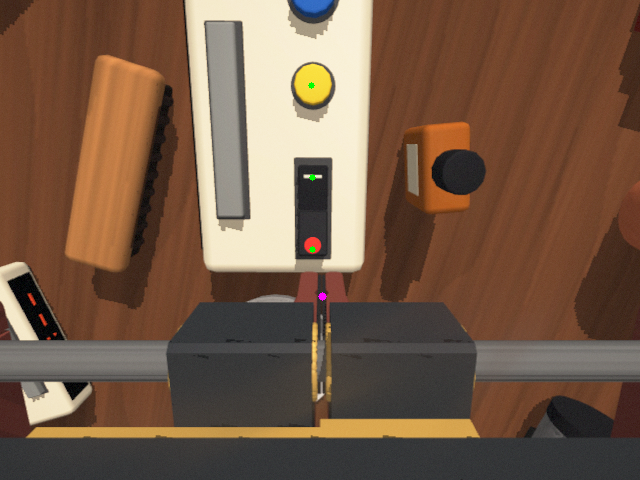

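The wrist view agrees with the fit to about 2 mm: red dot (312,245), white line (312,177), yellow key (313,85). I'll descend over the red-dot end.

Emit:
{"method": "carry_out", "body": {
  "commands": [
    [0.02, -0.0064, 0.0024, 0, 0, 0],
    [0.02, 0, 0, 0, 0, 0],
    [0.02, 0, 0, 0, 0, 0],
    [0.01, 0, 0, 0, 0, 0],
    [0, 0, 0, 0, 0, 0],
    [0, 0, 0, 0, 0, 0]
  ]
}}

```text
t: 3.92
ee_pos: [600.3, -106.1, 94.4]
orientation: [1.032, 1.302, -1.023]
ft_force: [-0.7, 0.8, 1.3]
width: 0.6
```

```bash
python3 -c "
from h import *
goal([596,-104,78])"
```

```text
t 3.92 pos [ 600.3 -106.1   94.4] shift [ 0.0163 -0.0039 -0.0032] turn [ 0.01  0.32 -0.64] F [-0.7   0.81  1.26] w 0.6
```

Emit:
{"method": "carry_out", "body": {
  "commands": [
    [0.006, -0.004, -0.003, 0, 0.3, -0.6],
    [0.005, 0, 0, 0, 0, 0],
    [0.003, 0, 0, 0, 0, 0],
    [0, 0, 0, 0, 0, 0],
    [0, 0, 0, 0, 0, 0]
  ]
}}

```text
t: 4.55
ee_pos: [596.2, -104.0, 80.5]
orientation: [1.03, 1.312, -1.029]
ft_force: [0.2, 0.3, -0.4]
width: 0.1
```

```bash
python3 -c "
from h import *
goal([596,-104,66])"
```

```text
t 4.55 pos [ 596.2 -104.    80.5] shift [ 0.0145 -0.0002 -0.0001] turn [ 0.03  0.04 -0.09] F [ 0.16  0.33 -0.37] w 0.1
```

Emit:
{"method": "carry_out", "body": {
  "commands": [
    [0.002, 0, 0, 0, 0, 0],
    [0.002, 0, 0, 0, 0, 0],
    [0.002, 0, 0, 0, 0, 0],
    [0.002, 0, 0, 0, 0, 0],
    [0.002, 0, 0, 0, 0, 0],
    [0.002, 0, 0, 0, 0, 0]
  ]
}}

```text
t: 5.3
ee_pos: [597.2, -104.7, 68.6]
orientation: [1.03, 1.31, -1.028]
ft_force: [0.1, -0.9, 0.7]
width: 0.4
```

Emit:
{"method": "carry_out", "body": {
  "commands": [
    [0.0015, 0, 0, 0, 0, 0],
    [0.0015, 0, 0, 0, 0, 0]
  ]
}}

```text
t: 5.55
ee_pos: [597.3, -104.7, 65.4]
orientation: [1.03, 1.31, -1.028]
ft_force: [-0.2, -1.3, 1.3]
width: 0.6
```

Emit:
{"method": "carry_out", "body": {
  "commands": [
    [0.001, 0, 0, 0, 0, 0]
  ]
}}

```text
t: 5.68
ee_pos: [597.3, -104.8, 64.3]
orientation: [1.03, 1.31, -1.028]
ft_force: [0.1, -1.0, 6.6]
width: 0.8
```

Emit:
{"method": "carry_out", "body": {
  "commands": [
    [0.0007, 0, 0, 0, 0, 0]
  ]
}}

```text
t: 5.8
ee_pos: [597.4, -104.8, 64.3]
orientation: [1.03, 1.31, -1.028]
ft_force: [-4.0, -0.3, 11.5]
width: 0.4
```

The force rose at the stop, so the paddle is home. I'll lift and travel to the hour key.

Emit:
{"method": "carry_out", "body": {
  "commands": [
    [-0.01, 0, 0, 0, 0, 0],
    [-0.02, 0, 0, 0, 0, 0],
    [-0.02, 0, 0, 0, 0, 0],
    [0, 0, 0, 0, 0, 0]
  ]
}}

```text
t: 6.3
ee_pos: [597.1, -104.2, 117.7]
orientation: [1.031, 1.31, -1.027]
ft_force: [0.2, 0.3, 0.4]
width: 0.7
```

```bash
python3 - <<'E'
from h import *
goal([558.8,49.4,95])
c=cam('wrist'); s=cam('side'); im=c[0].copy()
for p in [(558.8,49.4,68),(571.4,-2,68),(596.5,-104,65),(585,-57.4,73)]:
    u=proj(c,p); cv2.circle(im,tuple(int(v) for v in u),2,(0,255,0),-1)
a=im[0:300,150:420]; b=cv2.resize(s[0][240:360,290:420],(325,300),interpolation=cv2.INTER_CUBIC)
cv2.imwrite('pics/set.png',np.hstack([a,b]))
E
```

```text
t 6.3 pos [ 597.1 -104.2  117.7] shift [ 0.0225 -0.0006 -0.1583] turn [ 0.03  0.09 -0.21] F [0.24 0.25 0.41] w 0.7
```

View pics/set.png

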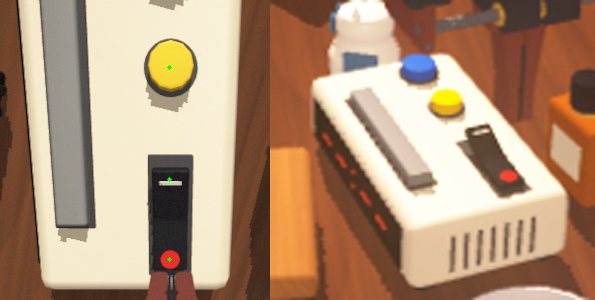

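The rocker is over: the red end lies flat and the white end is raised. The clock hasn't moved. On to the hour key.

Emit:
{"method": "carry_out", "body": {
  "commands": [
    [0, 0, -0.04, 0, 0, 0],
    [0, 0, -0.04, 0, 0, 0],
    [0, 0, -0.04, 0, 0, 0],
    [0, 0, -0.035, 0, 0, 0],
    [0.01, 0, 0, 0, 0, 0],
    [0.01, 0, 0, 0, 0, 0],
    [0, 0, 0, 0, 0, 0],
    [0, 0, 0, 0, 0, 0]
  ]
}}

```text
t: 7.4
ee_pos: [555.3, 47.8, 89.8]
orientation: [1.029, 1.317, -1.037]
ft_force: [0.0, -0.2, 0.3]
width: 0.6
```

```bash
python3 -c "
from h import *
goal([558.8,49.4,73])"
```

```text
t 7.4 pos [555.3  47.8  89.8] shift [ 0.0168  0.0038 -0.0007] turn [-0.17 -0.05  0.36] F [ 0.02 -0.24  0.25] w 0.6
```

Emit:
{"method": "carry_out", "body": {
  "commands": [
    [0.006, 0.0038, -0.0007, 0, 0, 0.3],
    [0.005, 0, 0, 0, 0, 0],
    [0.003, 0, 0, 0, 0, 0],
    [0, 0, 0, 0, 0, 0],
    [0, 0, 0, 0, 0, 0]
  ]
}}

```text
t: 8.02
ee_pos: [559.7, 48.4, 75.1]
orientation: [1.034, 1.312, -1.033]
ft_force: [-0.3, 0.8, -0.4]
width: 0.7
```

```bash
python3 -c "
from h import *
goal([558.8,49.4,63])"
```

```text
t 8.03 pos [559.7  48.4  75.1] shift [ 0.0121 -0.0006 -0.0012] turn [-0.27 -0.03 -0.  ] F [-0.26  0.77 -0.37] w 0.7
```

Emit:
{"method": "carry_out", "body": {
  "commands": [
    [0.002, 0, -0.001, 0, 0, 0],
    [0.002, 0, 0, 0, 0, 0],
    [0.002, 0, 0, 0, 0, 0],
    [0.002, 0, 0, 0, 0, 0],
    [0.0015, 0, 0, 0, 0, 0]
  ]
}}

```text
t: 8.65
ee_pos: [559.7, 49.6, 65.5]
orientation: [1.034, 1.312, -1.032]
ft_force: [-1.1, -0.8, 1.8]
width: 0.5
```

Emit:
{"method": "carry_out", "body": {
  "commands": [
    [0.001, 0, 0, 0, 0, 0]
  ]
}}

```text
t: 8.78
ee_pos: [559.7, 49.6, 64.5]
orientation: [1.034, 1.312, -1.032]
ft_force: [-0.1, -0.0, 2.6]
width: 0.6
```

Emit:
{"method": "carry_out", "body": {
  "commands": [
    [0.001, 0, 0, 0, 0, 0],
    [0.001, 0, 0, 0, 0, 0]
  ]
}}

```text
t: 9.02
ee_pos: [559.7, 49.6, 62.7]
orientation: [1.034, 1.312, -1.032]
ft_force: [-0.8, -0.5, 3.3]
width: 0.1
```

Emit:
{"method": "carry_out", "body": {
  "commands": [
    [0, 0, 0, 0, 0, 0]
  ]
}}

```text
t: 9.15
ee_pos: [559.8, 49.6, 62.7]
orientation: [1.034, 1.312, -1.032]
ft_force: [-2.0, -0.8, 3.5]
width: 0.4
```

Depth is about 5.3 mm at 3.5 N, so the hour tap is in. Lifting, then to the minute key.

Emit:
{"method": "carry_out", "body": {
  "commands": [
    [-0.01, 0, 0, 0, 0, 0],
    [-0.015, 0, 0, 0, 0, 0],
    [0, 0, 0.02, 0, 0, 0],
    [0, 0, 0.025, 0, 0, 0],
    [0, 0, 0, 0, 0, 0],
    [0, 0, 0, 0, 0, 0]
  ]
}}

```text
t: 9.9
ee_pos: [571.4, 2.3, 90.1]
orientation: [1.035, 1.31, -1.032]
ft_force: [0.2, 0.4, -1.1]
width: 0.4
```

```bash
python3 -c "
from h import *
goal([571.4,-2,74])"
```

```text
t 9.9 pos [571.4   2.3  90.1] shift [ 0.0161 -0.0011  0.0041] turn [-0.27  0.02 -0.14] F [ 0.22  0.37 -1.09] w 0.4
```

Emit:
{"method": "carry_out", "body": {
  "commands": [
    [0.005, -0.001, 0.004, 0, 0, 0],
    [0.005, 0, 0, 0, 0, 0],
    [0.004, 0, 0, 0, 0, 0],
    [0, 0, 0, 0, 0, 0],
    [0, 0, 0, 0, 0, 0]
  ]
}}

```text
t: 10.52
ee_pos: [570.5, -1.0, 74.3]
orientation: [1.033, 1.312, -1.031]
ft_force: [-0.8, 0.4, 0.9]
width: 0.3
```

```bash
python3 -c "
from h import *
goal([571.4,-2,62.8])"
```

```text
t 10.53 pos [570.5  -1.   74.3] shift [0.0115 0.0006 0.0012] turn [-0.17 -0.02 -0.04] F [-0.76  0.42  0.89] w 0.3
```

Emit:
{"method": "carry_out", "body": {
  "commands": [
    [0.002, 0.0005, 0.001, 0, 0, 0],
    [0.002, 0, 0, 0, 0, 0],
    [0.002, 0, 0, 0, 0, 0],
    [0.002, 0, 0, 0, 0, 0],
    [0.0015, 0, 0, 0, 0, 0],
    [0.001, 0, 0, 0, 0, 0]
  ]
}}

```text
t: 11.28
ee_pos: [571.6, -1.8, 63.8]
orientation: [1.033, 1.312, -1.031]
ft_force: [-1.1, 0.3, 4.6]
width: 0.5
```

Emit:
{"method": "carry_out", "body": {
  "commands": [
    [0.001, 0, 0, 0, 0, 0],
    [0, 0, 0, 0, 0, 0]
  ]
}}

```text
t: 11.52
ee_pos: [571.6, -1.8, 62.9]
orientation: [1.033, 1.312, -1.031]
ft_force: [-0.7, -0.1, 4.3]
width: 0.4
```

The minute tap is in. Next is the white-line end.

Emit:
{"method": "carry_out", "body": {
  "commands": [
    [-0.012, 0, 0, 0, 0, 0],
    [-0.015, 0, 0, 0, 0, 0],
    [0, 0, 0.025, 0, 0, 0],
    [0, 0, 0.025, 0, 0, 0],
    [0, 0, 0, 0, 0, 0],
    [0, 0, 0, 0, 0, 0]
  ]
}}

```text
t: 12.28
ee_pos: [584.7, -50.9, 95.2]
orientation: [1.034, 1.309, -1.028]
ft_force: [-0.3, 0.2, 0.3]
width: 0.4
```

```bash
python3 -c "
from h import *
goal([585,-57,80])"
```

```text
t 12.28 pos [584.7 -50.9  95.2] shift [ 0.0152 -0.0013  0.006 ] turn [-0.13  0.05 -0.28] F [-0.34  0.16  0.34] w 0.4
```

Emit:
{"method": "carry_out", "body": {
  "commands": [
    [0.005, -0.001, 0.006, 0, 0, 0],
    [0.005, 0, 0, 0, 0, 0],
    [0.003, 0, 0, 0, 0, 0],
    [0, 0, 0, 0, 0, 0],
    [0, 0, 0, 0, 0, 0]
  ]
}}

```text
t: 12.9
ee_pos: [584.4, -55.5, 81.0]
orientation: [1.032, 1.311, -1.028]
ft_force: [-0.1, -0.3, 0.1]
width: 0.5
```

```bash
python3 -c "
from h import *
goal([585,-57,65])"
```

```text
t 12.9 pos [584.4 -55.5  81. ] shift [0.016  0.0002 0.0016] turn [-0.02  0.01 -0.19] F [-0.14 -0.27  0.09] w 0.5
```

Emit:
{"method": "carry_out", "body": {
  "commands": [
    [0.002, 0, 0.0015, 0, 0, 0],
    [0.002, 0, 0, 0, 0, 0],
    [0.002, 0, 0, 0, 0, 0],
    [0.002, 0, 0, 0, 0, 0],
    [0.002, 0, 0, 0, 0, 0],
    [0.002, 0, 0, 0, 0, 0],
    [0.002, 0, 0, 0, 0, 0],
    [0.001, 0, 0, 0, 0, 0]
  ]
}}

```text
t: 13.9
ee_pos: [585.2, -56.6, 65.5]
orientation: [1.033, 1.311, -1.027]
ft_force: [-0.3, 0.4, 0.8]
width: 0.9
```

Emit:
{"method": "carry_out", "body": {
  "commands": [
    [0.001, 0, 0, 0, 0, 0]
  ]
}}

```text
t: 14.02
ee_pos: [585.1, -56.5, 64.4]
orientation: [1.033, 1.311, -1.027]
ft_force: [-0.7, 2.3, 3.0]
width: 0.4
```

Emit:
{"method": "carry_out", "body": {
  "commands": [
    [0.0006, 0, 0, 0, 0, 0],
    [0, 0, 0, 0, 0, 0]
  ]
}}

```text
t: 14.28
ee_pos: [585.2, -56.6, 64.5]
orientation: [1.033, 1.311, -1.027]
ft_force: [-0.2, 0.8, 2.0]
width: 0.4
```

Emit:
{"method": "carry_out", "body": {
  "commands": [
    [-0.01, 0, 0, 0, 0, 0],
    [-0.03, 0, 0, 0, 0, 0],
    [-0.03, 0, 0, 0, 0, 0],
    [-0.03, 0, 0, 0, 0, 0],
    [0, 0, 0.03, 0, 0, 0],
    [0, 0, 0.03, 0, 0, 0],
    [0, 0, 0, 0, 0, 0],
    [0, 0, 0, 0, 0, 0]
  ]
}}

```text
t: 15.28
ee_pos: [599.8, -116.9, 171.1]
orientation: [1.031, 1.308, -1.026]
ft_force: [0.2, -0.5, 0.3]
width: 0.5
```

```bash
python3 - <<'E'
from h import *
goal([585,-57,65])
c=cam('wrist'); s=cam('side'); im=c[0].copy()
for p in [(558.8,49.4,68),(571.4,-2,68),(596.5,-104,73),(585,-57.4,65)]:
    u=proj(c,p); cv2.circle(im,tuple(int(v) for v in u),2,(0,255,0),-1)
a=im[0:300,100:480]; b=cv2.resize(s[0][220:400,280:450],(400,424),interpolation=cv2.INTER_CUBIC)[:300]
cv2.imwrite('pics/run.png',np.hstack([a,b]))
E
```

```text
t 15.28 pos [ 599.8 -116.9  171.1] shift [ 0.106  -0.0007 -0.062 ] turn [ 0.03  0.14 -0.35] F [ 0.21 -0.48  0.31] w 0.5
```

View pics/run.png

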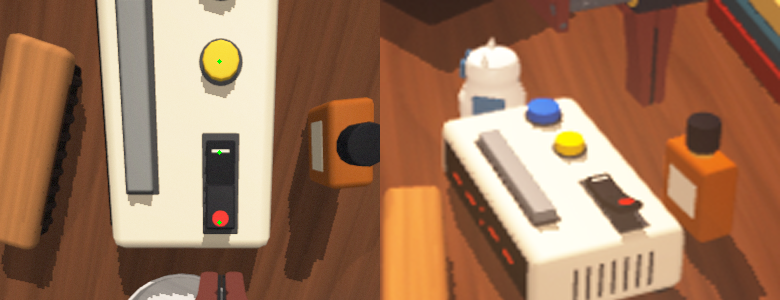

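The white-line end is flat, the red-dot end is raised, and both keys are up. The clock is where it was.

```bash
python3 -c "
from h import *
ctrl.close_job()"
```

```text
the job is handed in; nothing more can be done
```

I did all four presses in order on the large clock and handed the job in at about 15.3 s of robot time, under the 54 s limit. The system reports no verdict.

| Step | Press | Fingertip height at the end | Force |
|---|---|---|---|
| 1 | Red-dotted end down to setting | 64.3 mm (home is about 65 mm) | peak about 11.5 N |
| 2 | Blue hour key | about 5.3 mm of travel | about 3.5 N |
| 3 | Yellow minute key | about 5.1 mm of travel | about 4.5 N |
| 4 | White-line end down to running | 64.4 mm | about 3 N |

- **Rocker and keys:** I checked the rocker by camera after steps 1 and 4, and it was in the right position both times. In the last views both keys and the snooze bar look up.
- **Clock and bystanders:** My fitted points still land on the clock's keys and rocker, so it has not visibly moved. The owl, flask and brush look undisturbed. The dish was only partly in the last view, and I did not measure any bystander's position.
- **Arm:** It is clear of everything, at 171 mm height, with a wrist force of about 0.6 N or less.
- **Disagreements:** The top and side cameras put the keys about 4 mm apart in y. I used the combined fit, which the wrist camera matched to about 2 mm. No check failed.

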